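# Build up the leaning knife arbor

### The job

Build up the leaning arbor in the green bench stand: the square steel spacer, now standing on its edge, goes on the spindle first, down against the flange, then the circular knife with its blue hub outward, then the red clamp collar, each pushed fully home against the one below, and let go. Leave the oil bottle, the small white tin, the black case and the wooden block with its plates standing where they are.

Things in the scene. Friction and masses are not known exactly. Their poses are not given: they have to be found in the camera images.
- stand: Green bench stand, fixed to the bench; base plate 100 (its x) x 80 (its y) x 12 mm. Origin at the centre of the base's underside, z up. Its spindle leans 25 degrees from vertical toward the stand's own -x.
- spindle: Steel spindle of the stand, 16 mm diameter, standing 50 mm above a round flange 36 mm in diameter and 6 mm thick; its top 8 mm taper to 6 mm. Origin on the axis at the flange's upper face (the seat), 85 mm above the bench and straight above the stand's origin. Its z axis runs along the spindle from flange to tip; its y axis is level, the same as the stand's y. Nothing of the stand reaches more than 18 mm from the axis within 25 mm below the seat.
- spindle_tip (a point): Point on the axis at the spindle's tip, 50 mm from the seat.
- seat_spacer (a point): Where the middle of the spacer's bore lies when it is home: on the axis, 7 mm from the seat.
- seat_knife (a point): Where the centre of the knife's underside lies when it is home on the spacer: on the axis, 14 mm from the seat.
- seat_collar (a point): Where the middle of the collar's bore lies when it is home on the knife's hub: on the axis, 38 mm from the seat.
- spacer: Loose dark steel square plate 50 x 50 x 14 mm with a through bore of 19 mm in its middle, about 0.15 to 0.3 kg. At the start it stands on a narrow edge with the bore level; either face may go down. Origin at the centre of the edge it starts on; its own x is the bore axis and the 14 mm thickness, y and z run along the 50 mm sides (z up at the start).
- spacer_bore (a point): Middle of the spacer's bore and centre of the plate, 25 mm along the spacer's z from its origin. Same axes as the spacer.
- knife: Loose circular knife, lying flat hub up: steel disc 90 mm diameter, 4 mm thick, with a blue round hub 40 mm in diameter standing 12 mm above the disc (16 mm in all), through bore 19 mm, about 0.2 to 0.35 kg. Origin at the centre of the disc's underside, z toward the hub.
- collar: Loose red round clamp collar, 40 mm diameter, 16 mm high, plain through bore 19 mm (no thread, it slides on), about 0.08 to 0.15 kg, lying flat. Origin at the centre of its underside, z up along the bore; either way up will do.
- collar_bore (a point): Middle of the collar's bore, 8 mm above its underside.
- bottle: Bystander: loose yellow oil bottle with a red cap, 56 mm diameter, 115 mm high. Origin at the centre of its underside.
- tin: Bystander: loose white round tin, 56 mm diameter, 70 mm high. Origin at the centre of its underside.
- case: Bystander: loose black instrument case, 50 (x) x 90 (y) x 26 mm. Origin at the centre of its underside.
- block: Bystander: loose wooden block carrying three ground steel plates as one piece, 55 (x) x 120 (y) x 60 mm. Origin at the centre of its underside.
There are look-alikes about, which are no part of the job. Of the things that look like the knife, take the one that is nearest to the robot's base at the start.

How it is judged:
By the outcome, as a careful person would: the job done as asked, in the order asked, and still so for the second after the job is handed in, with the robot touching nothing.
It also fails if it takes over 72 s, if anything falls off the work surface, if the arm or the gripper's body presses on something with over 40 N, if the wrist force passes 120 N, or if a joint passes its speed limit or range.

### The arm

A 6-joint arm with a two-finger parallel gripper is mounted at the origin on the work surface. World frame = base frame: x ahead of the robot, y to its left, z up, the work surface at z = 0. Lengths are in m, angles in rad, forces in N, time in s.
With the tool pointing down it reaches from about 0.375 to 0.825 m from the base axis. Payload 5.5 kg.
Tool frame: the origin (TCP) lies at the very end of the fingers, on their centre line; the grasp point (between the pads) lies 19 mm behind it; x points along the fingers, z is the direction in which the jaws open and shut, and the axes are right-handed (so a half turn about x gives the same grasp; the last joint's range is limited). The gripper opens to 85 mm and grips with 20 to 120 N. Pads are 22 mm wide; open, the fingers measure 114 mm over their backs; the gripper's body (76 mm by 85 mm) begins 54 mm behind the grasp point. The pads swing forward as they close: fully open they stand 13 mm farther back than shut.
Start: joints at [1.225, 0.314, -0.047, 1.21, 0, 1.571], TCP at [0.203, 0.564, 0.231] pointing down, gripper open.
Joint ranges: [-2.67, 2.67], [-0.69, 1.73], [-1.03, 1.25], [-2.08, 2.16], [-1.42, 1.45], [-3.14, 3.14]. Speed limits (rad/s): [2.39, 2.39, 3.01, 3.14, 3.14, 3.14].

### API

Orientations are given as a 3x3 rotation matrix whose columns are the frame's x, y, z axes.
In Python, from plant import bot gives the robot as it stands.
- The arm moves only by the shell command python3 -m pendant 'ROWS'. ROWS is JSON, a list of rows, each an object with "fingers": the opening, from 0 (shut) to 1 (fully open); "slide": the shift along the tool's x, y, z scaled (see below), a list of three; "turn": the turn about the tool's x scaled (see below). A call has 1 to 10 rows; each row is the pose to reach, as a shift and turn from the pose commanded when the call began, along the tool's axes at that moment; what a row does not reach only later rows make up. The controller multiplies each number of a shift by 200 mm and each number of a turn by 1.5 rad. A row lasts 1/10 s, in which the tool goes at most 50 mm and 8.59 degrees, less where a joint would pass 70% of its speed; a pose out of reach is approached as far as the arm can. A call with a number of a shift or a turn outside -1 to 1 is refused whole. A call with a gripper value outside its range is refused whole. The fingers move at their own pace and stop on an object; the grip force is fixed at half the most. Time passes only in rows, so rows that repeat a pose let the fingers close. It gives the time, the measured TCP pose, the force and the opening at its end, in the units of the state.
- bot.sense(): the state, without advancing time (a new reading comes with each control period).
- bot.snapshot(name): name is "side" or "top" or "wrist"; returns a dict with "pixels" (384x512x3 uint8, blue, green, red), "camera_matrix" (3x3 intrinsics, pixels), "dist_coeffs" ([k1, k2, p1, p2, k3] as OpenCV has them; the pictures are not rectified), "origin" and "orientation" of the camera in the world. Camera axes: x right, y up, looking along -z (the intrinsics and any distortion apply to the point x, -y, -z); pixel columns grow to the right and rows downward; lengths in m; the calibration is good to about 2 mm. A picture is of the moment at which its call begins. There is no depth.
- bot.job_done(): hands the job in, once; it reports no verdict.
Trained networks look in a picture, given as the dict that the camera call returned (one of the last four; its "shot" number tells which), for a name from the list of things; names that differ only in an ending like _2 or _b are one class to them, and where a whole thing is asked for, a point or a joint stands for the part that bears it (a point fixed in the world has none). Each returns a list of dicts, best first, with "conf" (0 to 1); they miss things now and then, are a little off and sometimes report something else, mostly with a low value. They report only what shows in the picture. A call takes as long as a camera call. They do not tell look-alikes from the thing itself.
- bot.look_for(picture, thing): "xy" ([column, row] in pixels, amid what is visible of it).
- bot.landmark_of(picture, thing): "xy" ([column, row] in pixels: a listed point, or the origin of a listed thing).
The state is a dict: "time": time; "joint_positions": joint angles; "joint_velocities": joint speeds; "tau": joint torques, N m; "eef_pos": TCP position; "ee_rot": TCP orientation; "ft_force": force on the tool from outside, world axes, zero at the start; "torque": the same for the moment, N m; "finger_gap": opening from 0.0 (shut) to 1.0 (fully open).
Only numpy, scipy, OpenCV 4.12 (cv2) and the standard library are available. Lean on these libraries where they do the work, as an engineer would, in place of code of your own. Each camera call takes 0.05 s, during which the arm holds its last target. There are 200 camera calls.

## Working session

There is one attempt and no reset: what is moved stays moved. The work goes in short steps, Python scripts to look and compute and a shell command to move; the robot and the scene stay as the last step left them, time stands still between calls to the robot, and variables do not carry over. Pictures are saved under pics/ and viewed, about 8 in all and at most 12, crops included, and the job is handed in when it is done.

```bash
ls; mkdir -p pics
cat > h.py <<'E'
import numpy as np, cv2
from plant import bot
def ray(s,px):
    u=cv2.undistortPoints(np.array([[px]],float),np.array(s["camera_matrix"],float),np.array(s["dist_coeffs"],float))[0,0]
    d=np.array(s["orientation"])@np.array([u[0],-u[1],-1.]);return np.array(s["origin"],float),d/np.linalg.norm(d)
def onz(s,px,z):
    o,d=ray(s,px);return o+d*(z-o[2])/d[2]
def proj(s,P):
    R=np.array(s["orientation"]);p=(np.atleast_2d(P)-np.array(s["origin"]))@R*[1,-1,-1]
    return cv2.projectPoints(p.reshape(-1,1,3),np.zeros(3),np.zeros(3),np.array(s["camera_matrix"],float),np.array(s["dist_coeffs"],float))[0][:,0]
def tri(obs):
    A=0;b=0
    for s,px in obs:
        o,d=ray(s,px);M=np.eye(3)-np.outer(d,d);A=A+M;b=b+M@o
    return np.linalg.solve(A,b)
E
python3 - <<'E'
from h import *
S={n:bot.snapshot(n) for n in("side","top")}
for n,s in S.items():
    cv2.imwrite(f"pics/{n}0.png",s["pixels"]); print(n,np.round(s["origin"],3),np.round(s["orientation"],3).tolist())
    for t in ["stand","spindle","spindle_tip","seat_knife","spacer","spacer_bore","knife","collar","bottle","tin","case","block"]:
        print(t,[(np.round(d["xy"],1).tolist(),round(d["conf"],2)) for d in bot.landmark_of(s,t)[:3]])
st=bot.sense();print(np.round(st["eef_pos"],4),np.round(st["ee_rot"],3).tolist(),st["time"])
E
```

```text
pics
side [0.279 0.686 0.527] [[-0.91, 0.22, -0.352], [-0.415, -0.466, 0.782], [0.008, 0.857, 0.515]]
stand [([253.7, 217.7], 0.84), ([329.2, 173.4], 0.74)]
spindle [([252.3, 188.2], 0.48)]
spindle_tip [([262.2, 171.3], 0.59)]
seat_knife [([252.9, 180.9], 0.79), ([331.0, 171.9], 0.22)]
spacer [([326.5, 180.1], 0.57)]
spacer_bore [([331.5, 171.7], 0.74), ([331.1, 184.2], 0.65)]
knife [([191.5, 230.1], 0.85), ([253.5, 317.8], 0.8), ([92.2, 309.6], 0.79)]
collar [([188.5, 267.0], 0.76), ([330.6, 172.6], 0.6)]
bottle []
tin [([244.0, 262.8], 0.6)]
case [([306.2, 247.0], 0.91)]
block [([149.1, 334.9], 0.66)]
top [0.358 0.049 1.492] [[-0.004, 0.989, -0.151], [-1.0, -0.004, -0.003], [-0.004, 0.151, 0.989]]
stand [([280.8, 198.6], 0.83)]
spindle [([283.1, 192.2], 0.55), ([361.4, 239.1], 0.53), ([281.6, 193.9], 0.23)]
spindle_tip [([280.0, 197.6], 0.68)]
seat_knife [([281.5, 194.6], 0.71)]
spacer [([359.4, 236.7], 0.61), ([202.6, 179.8], 0.54)]
spacer_bore [([360.7, 239.2], 0.7)]
knife [([244.1, 161.5], 0.86), ([184.3, 240.4], 0.75), ([149.9, 154.8], 0.68)]
collar [([203.0, 179.4], 0.64)]
bottle [([334.7, 168.6], 0.72)]
tin [([220.1, 210.8], 0.62), ([257.2, 247.9], 0.58), ([281.3, 193.9], 0.19)]
case [([255.9, 247.1], 0.71)]
block [([153.3, 190.4], 0.58)]
[0.2034 0.5645 0.2313] [[0.0, -0.941, 0.339], [-0.0, 0.339, 0.941], [-1.0, -0.0, -0.0]] 1.3
```

View images.

View pics/side0.png

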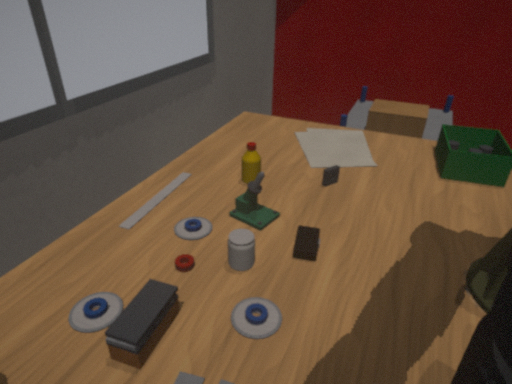

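Run:
```python
import cv2
i=cv2.imread("pics/top0.png")[110:290,110:400]
cv2.imwrite("pics/top0c.png",cv2.resize(i,None,fx=2.75,fy=2.75,interpolation=cv2.INTER_CUBIC))
```

```text
(no output)
```

View pics/top0c.png

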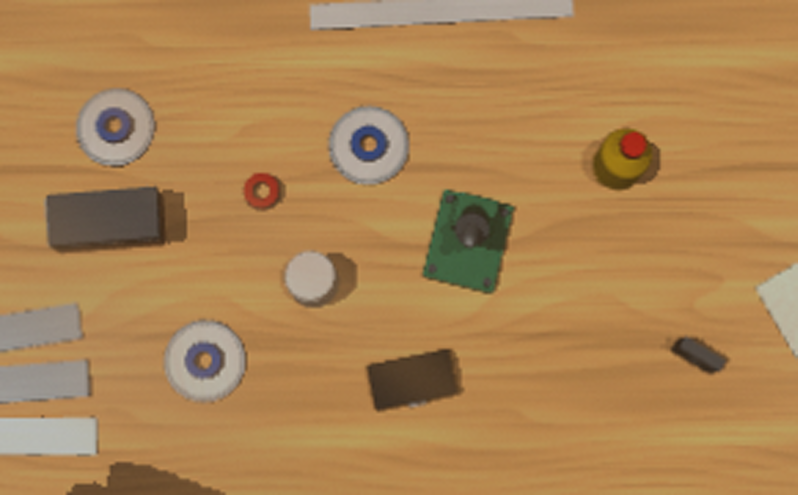

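The top picture shows three knife look-alikes at pixels (244,161), (184,240) and (150,155). It also shows the collar at (203,179), the spacer at (360,239), the stand at (281,195) leaning toward the robot, the tin at (222,210), the case at (257,248), the bottle at (335,167) and the block at (150,190).

Run:
```python
from h import *
T=bot.snapshot("top");S=bot.snapshot("side")
for n,s in(("T",T),("S",S)): 
    import pickle;d={k:v for k,v in s.items()};pickle.dump(d,open(n+".pkl","wb"))
for p in[(244.1,161.5),(184.3,240.4),(149.9,154.8)]:
    q=onz(T,p,0);print("knife",p,q.round(3),np.hypot(*q[:2]).round(3))
for p in[(191.5,230.1),(253.5,317.8),(92.2,309.6)]: print("knife side",p,onz(S,p,0).round(3))
print("collar",onz(T,(203,179.4),0).round(4),onz(S,(188.5,267),0).round(4))
print("stand",onz(T,(280.8,198.6),0).round(4),onz(S,(253.7,217.7),0).round(4))
print("tip",tri([(T,(280,197.6)),(S,(262.2,171.3))]).round(4),"seatk",tri([(T,(281.5,194.6)),(S,(252.9,180.9))]).round(4))
print("bore",tri([(T,(360.7,239.2)),(S,(331.3,172.7))]).round(4), onz(T,(360.7,239.2),.025).round(4))
print("tin",onz(T,(220.1,210.8),0).round(3),onz(S,(244,262.8),0).round(3),"case",onz(T,(255.9,247.1),0).round(3),"bottle",onz(T,(334.7,168.6),0).round(3),"block",onz(T,(153,190.4),0).round(3))
hsv=cv2.cvtColor(T["pixels"],cv2.COLOR_BGR2HSV)
m=cv2.inRange(hsv,(45,60,30),(95,255,255));m[:150]=0;m[250:]=0;m[:,:240]=0;m[:,320:]=0
pts=cv2.findNonZero(m);r=cv2.minAreaRect(pts);c=cv2.boxPoints(r);w=np.array([onz(T,p,.012) for p in c])
print("green",c.round(1).tolist(),w[:,:2].round(4).tolist(),w.mean(0).round(4))
for i in range(2):
    e=w[i+1]-w[i];print(np.linalg.norm(e).round(3),np.degrees(np.arctan2(e[1],e[0])).round(1))
m=(T["pixels"].max(2)<75).astype(np.uint8)*255;m[:225]=0;m[255:]=0;m[:,:345]=0;m[:,385:]=0
r=cv2.minAreaRect(cv2.findNonZero(m));c=cv2.boxPoints(r);w=np.array([onz(T,p,.05) for p in c])
print("spacer",r,w[:,:2].round(4).tolist(),w.mean(0).round(4))
for i in range(2):
    e=w[i+1]-w[i];print(np.linalg.norm(e).round(3),np.degrees(np.arctan2(e[1],e[0])).round(1))
W=bot.snapshot("wrist");R=bot.sense();E=np.array(R["ee_rot"])
print("wristcam in tool",(E.T@(np.array(W["origin"])-R["eef_pos"])).round(4),(E.T@np.array(W["orientation"])).round(3).tolist(),np.array(W["camera_matrix"])[0])
a=cv2.resize(T["pixels"][145:265,140:200],None,fx=6,fy=5,interpolation=3) 
a=cv2.resize(T["pixels"][130:260,135:265],None,fx=4.5,fy=4.5,interpolation=2)
cv2.imwrite("pics/knives.png",a)
```

```text
knife (244.1, 161.5) [0.694 0.081 0.   ] 0.699
knife (184.3, 240.4) [0.452 0.262 0.   ] 0.522
knife (149.9, 154.8) [0.717 0.374 0.   ] 0.809
knife side (191.5, 230.1) [0.692 0.09  0.   ]
knife side (253.5, 317.8) [0.455 0.265 0.   ]
knife side (92.2, 309.6) [0.725 0.368 0.   ]
collar [0.6388 0.207  0.    ] [0.6294 0.2017 0.    ]
stand [ 0.5784 -0.0305  0.    ] [ 0.5799 -0.0188  0.    ]
tip [ 0.5619 -0.0213  0.132 ] seatk [ 0.5806 -0.0256  0.0994]
bore [ 0.4506 -0.2626  0.0391] [ 0.4517 -0.2656  0.025 ]
tin [0.542 0.154 0.   ] [0.531 0.142 0.   ] case [0.432 0.046 0.   ] bottle [ 0.671 -0.198  0.   ] block [0.605 0.361 0.   ]
green [[263.6000061035156, 209.60000610351562], [271.3999938964844, 178.39999389648438], [296.1000061035156, 184.5], [288.29998779296875, 215.8000030517578]] [[0.5432, 0.0222], [0.6388, -0.0022], [0.6195, -0.0769], [0.5242, -0.0518]] [ 0.5815 -0.0272  0.012 ]
0.099 -14.3
0.077 -104.5
spacer ((362.00225830078125, 240.04751586914062), (17.153156280517578, 5.045044422149658), 42.273685455322266) [[0.4592, -0.2406], [0.47, -0.251], [0.436, -0.2874], [0.4252, -0.277]] [ 0.4476 -0.264   0.05  ]
0.015 -43.7
0.05 -133.1
wristcam in tool [-1.417e-01  6.860e-02 -1.000e-04] [[0.001, 0.271, -0.962], [0.001, 0.962, 0.271], [1.0, -0.001, 0.0]] [310.31251382   0.         257.19510656]
```

View pics/knives.png

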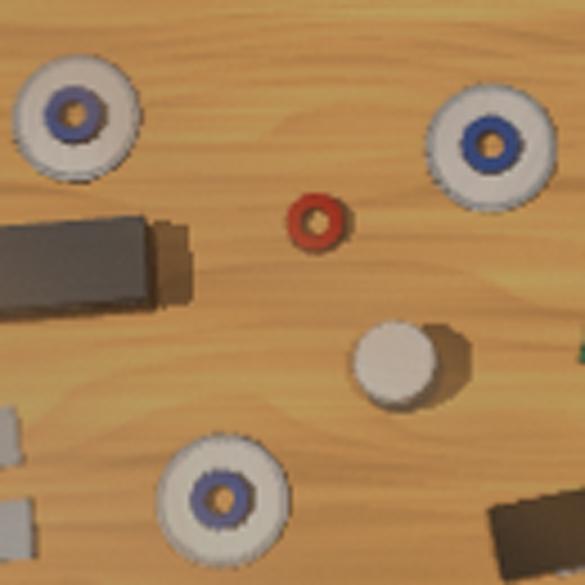

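The three knife candidates in the top picture lie 0.70, 0.52 and 0.81 m from the base. The one at (184,240), crop (222,500), is nearest and fits the description, so that is the knife. I move above it for a wrist look on the way to the spacer.

```bash
cat >> h.py <<'E'
def jaw():
    E=np.array(bot.sense()["ee_rot"]);return np.degrees(np.arctan2(E[1,2],E[0,2]))
def to(P,J=None):
    "slide (scaled) to world TCP P, turn (scaled) to jaw angle J deg"
    s=bot.sense();E=np.array(s["ee_rot"]);d=E.T@(np.array(P)-s["eef_pos"])/.2
    t=None
    if J is not None: t=round(float(-np.radians((J-jaw()+90)%180-90)/1.5),3)
    print("->",np.round(P,4),"slide",d.round(3).tolist(),"turn",t)
E
python3 -m pendant '[{"fingers":1,"slide":[0.08,-0.85,-0.53],"turn":0},{"fingers":1,"slide":[0.08,-0.85,-0.53],"turn":0},{"fingers":1,"slide":[0.08,-0.85,-0.53],"turn":0},{"fingers":1,"slide":[0.08,-0.85,-0.53],"turn":0},{"fingers":1,"slide":[0.08,-0.85,-0.53],"turn":0}]'
python3 -m pendant '[{"fingers":0,"slide":[0.08,-0.85,-0.53],"turn":0},{"fingers":0,"slide":[0.08,-0.85,-0.53],"turn":0},{"fingers":0,"slide":[0.08,-0.85,-0.53],"turn":0},{"fingers":0,"slide":[0.08,-0.85,-0.53],"turn":0},{"fingers":0,"slide":[0.08,-0.85,-0.53],"turn":0}]'
python3 - <<'E'
from h import *
W=bot.snapshot("wrist");cv2.imwrite("pics/w1.png",W["pixels"])
for t in["knife","collar","tin"]: print(t,[(np.round(d["xy"],1).tolist(),round(d["conf"],2),onz(W,d["xy"],0).round(4)[:2]) for d in bot.landmark_of(W,t)[:3]])
s=bot.sense();print(s["time"],s["eef_pos"],s["joint_positions"],jaw())
to([.45,.05,.2]);to([.427,-.244,.2],46.9)
E
```

```text
time: 1.95
eef_pos: [0.3299, 0.4027, 0.215]
ee_rot: [[0.001, -0.939, 0.345], [-0.002, 0.345, 0.939], [-1.0, -0.001, -0.002]]
ft_force: [-0.1, -0.2, -0.6]
finger_gap: 1.001
time: 2.45
eef_pos: [0.454, 0.2462, 0.199]
ee_rot: [[0.001, -0.939, 0.345], [-0.001, 0.345, 0.939], [-1.0, -0.001, -0.001]]
ft_force: [-1.0, 0.1, 0.1]
finger_gap: 0.141
knife [([270.3, 166.6], 0.93, array([0.4534, 0.2615]))]
collar [([271.0, 316.6], 0.62, array([0.6392, 0.1969]))]
tin [([205.4, 262.5], 0.93, array([0.5379, 0.1476]))]
2.65 [0.45085508 0.2508999  0.19942314] [ 5.07365390e-01  1.72031987e-01 -3.03006094e-01  1.09569497e+00
  7.06215385e-04  8.52115332e-01] 70.24727740974167
-> [0.45 0.05 0.2 ] slide [-0.004, -0.335, -0.947] turn None
-> [ 0.427 -0.244  0.2  ] slide [-0.004, -0.724, -2.369] turn 0.272
```

```bash
python3 -m pendant '[{"fingers":0,"slide":[0,-0.33,-0.95],"turn":0},{"fingers":0,"slide":[0,-0.33,-0.95],"turn":0},{"fingers":0,"slide":[0,-0.33,-0.95],"turn":0},{"fingers":0,"slide":[0,-0.33,-0.95],"turn":0},{"fingers":0,"slide":[0,-0.33,-0.95],"turn":0}]' >/dev/null
python3 -m pendant '[{"fingers":0,"slide":[0,-0.2,-0.71],"turn":0},{"fingers":0,"slide":[0,-0.2,-0.71],"turn":0},{"fingers":0,"slide":[0,-0.2,-0.71],"turn":0},{"fingers":0,"slide":[0,-0.2,-0.71],"turn":0}]' >/dev/null
python3 -m pendant '[{"fingers":0,"slide":[0,-0.2,-0.71],"turn":0.27},{"fingers":0,"slide":[0,-0.2,-0.71],"turn":0.27},{"fingers":0,"slide":[0,-0.2,-0.71],"turn":0.27},{"fingers":0,"slide":[0,-0.2,-0.71],"turn":0.27},{"fingers":0,"slide":[0,-0.2,-0.71],"turn":0.27}]'
python3 - <<'E'
from h import *
W=bot.snapshot("wrist");cv2.imwrite("pics/w2.png",W["pixels"])
for t,z in[("spacer",0),("spacer_bore",.025)]: print(t,[(np.round(d["xy"],1).tolist(),round(d["conf"],2),onz(W,d["xy"],z).round(4)[:2]) for d in bot.landmark_of(W,t)[:3]])
s=bot.sense();print(s["time"],s["eef_pos"],jaw())
g=W["pixels"].max(2)
P=np.array([.449,-.2645]);a=np.radians(-43.7);n=np.array([np.cos(a),np.sin(a)]);t=np.array([-n[1],n[0]])
c=[[*(P+i*.007*n+j*.025*t),z] for z in(0,.05) for i,j in((1,1),(1,-1),(-1,-1),(-1,1))]
v=W["pixels"].copy()
for p in proj(W,np.array(c)): cv2.circle(v,tuple(int(x) for x in p.round()),2,(0,0,255),-1)
cv2.imwrite("pics/w2o.png",v)
E
```

```text
time: 4.05
eef_pos: [0.4289, -0.2442, 0.1991]
ee_rot: [[0.0, -0.732, 0.681], [0.001, 0.681, 0.732], [-1.0, 0.001, 0.001]]
ft_force: [-0.3, 0.6, -0.4]
finger_gap: -0.0
spacer [([253.4, 206.8], 0.73, array([ 0.4558, -0.2751]))]
spacer_bore [([255.5, 212.4], 0.78, array([ 0.4563, -0.2721]))]
4.2 [ 0.42869719 -0.24334187  0.19925795] 47.19602429635905
```

View pics/w2o.png

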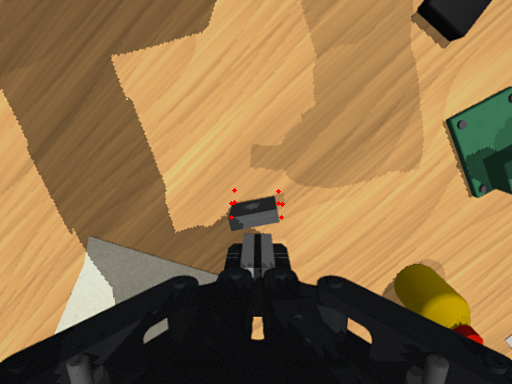

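The wrist picture shows the spacer on edge at about (254,212), its long side sloping up to the right. My guess overlay (red dots) sits about 8 px too high, so I fit the pose to the silhouette.

```bash
cat >> h.py <<'E'
from scipy.optimize import minimize
def fitbox(W,mask,x0,dims):
    "fit upright box (x,y,yaw) silhouette to mask"
    a,b,c=dims
    def f(q):
        R=np.array([[np.cos(q[2]),-np.sin(q[2])],[np.sin(q[2]),np.cos(q[2])]])
        C=[[*(q[:2]+R@[i*a/2,j*b/2]),z] for z in(0,c) for i in(1,-1) for j in(1,-1)]
        h=cv2.convexHull(proj(W,np.array(C)).astype(np.float32))
        m=np.zeros(mask.shape,np.uint8);cv2.fillConvexPoly(m,np.round(h*16).astype(np.int32),255,shift=4,lineType=cv2.LINE_AA)
        return np.abs(m.astype(float)-mask).sum()/mask.sum()
    x0=np.array(x0);S=np.vstack([x0,x0+[.006,0,0],x0+[0,.006,0],x0+[0,0,.2]])
    r=minimize(f,x0,method="Nelder-Mead",options=dict(initial_simplex=S,xatol=1e-4,fatol=1e-4));return r.x,r.fun
E
python3 - <<'E'
from h import *
i=cv2.imread("pics/w2.png");W=bot.snapshot("wrist")
hsv=cv2.cvtColor(i,cv2.COLOR_BGR2HSV)
m=((hsv[...,1]<75)|(hsv[...,2]<60)).astype(np.uint8)*255;k=np.zeros_like(m);k[180:234,215:295]=1;m*=k
n,l,st,c=cv2.connectedComponentsWithStats(m);j=1+st[1:,4].argmax();m=(l==j).astype(np.uint8)*255;print(st[j])
for y in(-.76,-.55): print(fitbox(W,m,[.456,-.273,y],(.014,.05,.05)))
E
```

```text
[ 229  197   50   34 1219]
(array([ 0.45464812, -0.27287904, -0.55074279]), np.float64(0.15689813250977175))
(array([ 0.45403632, -0.27229319, -0.5297626 ]), np.float64(0.15567244124885393))
```

```bash
python3 -m pendant '[{"fingers":0,"slide":[0,-0.05,-0.05],"turn":-0.14},{"fingers":0,"slide":[0,-0.05,-0.05],"turn":-0.14},{"fingers":0,"slide":[0.4,-0.05,-0.05],"turn":-0.14},{"fingers":0,"slide":[0.82,-0.05,-0.05],"turn":-0.14},{"fingers":0,"slide":[0.82,-0.05,-0.05],"turn":-0.14},{"fingers":0,"slide":[0.82,-0.05,-0.05],"turn":-0.14}]'
python3 -m pendant '[{"fingers":0,"slide":[0,-0.06,0],"turn":0},{"fingers":0,"slide":[0,-0.1,0],"turn":0},{"fingers":0,"slide":[0,-0.14,0],"turn":0},{"fingers":0,"slide":[0,-0.17,0],"turn":0},{"fingers":0,"slide":[0,-0.19,0],"turn":0},{"fingers":0,"slide":[0,-0.19,0],"turn":0}]'
python3 -m pendant '[{"fingers":1,"slide":[-0.4,0,0],"turn":0},{"fingers":1,"slide":[-0.6,0,0],"turn":0},{"fingers":1,"slide":[-0.6,0,0],"turn":0},{"fingers":1,"slide":[-0.6,0,0],"turn":0},{"fingers":1,"slide":[-0.6,0,0],"turn":0}]'
python3 - <<'E'
from h import *
W=bot.snapshot("wrist");cv2.imwrite("pics/w3.png",W["pixels"]);import pickle;pickle.dump(dict(W),open("w3.pkl","wb"))
for t,z in[("spacer",0),("spacer_bore",.014)]: print(t,[(np.round(d["xy"],1).tolist(),round(d["conf"],2),onz(W,d["xy"],z).round(4)[:2]) for d in bot.landmark_of(W,t)[:3]])
s=bot.sense();print(s["time"],s["eef_pos"],jaw())
E
```

```text
time: 4.85
eef_pos: [0.4254, -0.2561, 0.0307]
ee_rot: [[-0.006, -0.859, 0.513], [0.004, 0.513, 0.859], [-1.0, 0.007, 0.0]]
ft_force: [-1.7, 0.4, 0.1]
finger_gap: -0.005
time: 5.45
eef_pos: [0.4622, -0.28, 0.036]
ee_rot: [[0.001, -0.857, 0.515], [-0.001, 0.515, 0.857], [-1.0, -0.002, 0.0]]
ft_force: [-0.7, -0.3, -0.2]
finger_gap: -0.002
time: 5.95
eef_pos: [0.461, -0.2793, 0.1555]
ee_rot: [[0.001, -0.857, 0.515], [-0.0, 0.515, 0.857], [-1.0, -0.001, 0.0]]
ft_force: [0.7, -0.3, -0.6]
finger_gap: 0.846
spacer [([259.9, 180.9], 0.94, array([ 0.4625, -0.2773]))]
spacer_bore [([262.4, 208.7], 0.86, array([ 0.4844, -0.2877]))]
6.1 [ 0.45995373 -0.27866766  0.15371417] 59.00851328494545
```

View pics/w3.png

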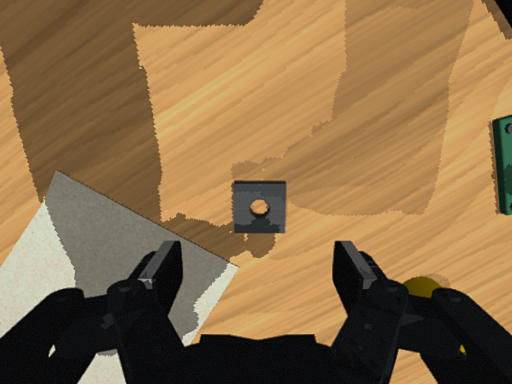

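The spacer fell flat and lies square to the jaws, with its bore at (260,207).

Run:
```python
from h import *
import pickle;W=pickle.load(open("w3.pkl","rb"));hsv=cv2.cvtColor(W["pixels"],cv2.COLOR_BGR2HSV)
m=((hsv[...,1]<75)|(hsv[...,2]<60)).astype(np.uint8)*255;k=np.zeros_like(m);k[170:236,222:300]=1;m*=k
n,l,st,c=cv2.connectedComponentsWithStats(m);j=1+st[1:,4].argmax();m=(l==j).astype(np.uint8)*255;m=cv2.morphologyEx(m,cv2.MORPH_CLOSE,np.ones((25,25)));print(st[j])
x,f=fitbox(W,m,[.484,-.288,np.radians(-31)],(.05,.05,.014));print(x[:2],np.degrees(x[2]),f)
to([*x[:2],.04],np.degrees(x[2])+90);to([*x[:2],.002])
```

```text
[ 233  181   53   52 2415]
[ 0.4835812  -0.29038259] -31.698147818959143 0.08503789967430542
-> [ 0.4836 -0.2904  0.04  ] slide [0.568, -0.133, 0.011] turn 0.008
-> [ 0.4836 -0.2904  0.002 ] slide [0.758, -0.134, 0.011] turn None
```

```bash
python3 -m pendant '[{"fingers":1,"slide":[0,-0.13,0.01],"turn":0},{"fingers":1,"slide":[0.2,-0.13,0.01],"turn":0},{"fingers":1,"slide":[0.4,-0.13,0.01],"turn":0},{"fingers":1,"slide":[0.55,-0.13,0.01],"turn":0},{"fingers":1,"slide":[0.65,-0.13,0.01],"turn":0},{"fingers":1,"slide":[0.72,-0.13,0.01],"turn":0},{"fingers":1,"slide":[0.755,-0.13,0.01],"turn":0},{"fingers":1,"slide":[0.755,-0.13,0.01],"turn":0}]'
python3 -m pendant '[{"fingers":0,"slide":[0,0,0],"turn":0},{"fingers":0,"slide":[0,0,0],"turn":0},{"fingers":0,"slide":[0,0,0],"turn":0},{"fingers":0,"slide":[0,0,0],"turn":0},{"fingers":0,"slide":[0,0,0],"turn":0},{"fingers":0,"slide":[0,0,0],"turn":0}]'
python3 -m pendant '[{"fingers":0,"slide":[-0.1,0,0],"turn":0},{"fingers":0,"slide":[-0.3,0,0],"turn":0},{"fingers":0,"slide":[-0.5,0,0],"turn":0},{"fingers":0,"slide":[-0.7,0,0],"turn":0},{"fingers":0,"slide":[-0.95,0,0],"turn":0},{"fingers":0,"slide":[-0.95,0,0],"turn":0},{"fingers":0,"slide":[-0.95,0,0],"turn":0}]'
python3 - <<'E'
from h import *
u=np.array([-.4095,.1043,.906]);to([.56,-.022,.19],75.6)
W=bot.snapshot("wrist");cv2.imwrite("pics/w4.png",W["pixels"])
for t in("spacer_bore","spindle_tip","seat_knife"):print(t,[(d["xy"],d["conf"]) for d in bot.landmark_of(W,t)[:2]])
E
```

```text
time: 6.9
eef_pos: [0.4838, -0.2906, 0.0033]
ee_rot: [[-0.002, -0.857, 0.515], [0.001, 0.515, 0.857], [-1.0, 0.002, 0.0]]
ft_force: [0.6, 0.4, -0.8]
finger_gap: 0.999
time: 7.5
eef_pos: [0.4854, -0.2916, 0.0059]
ee_rot: [[0.002, -0.857, 0.515], [-0.001, 0.515, 0.857], [-1.0, -0.002, -0.0]]
ft_force: [-1.4, 0.5, 5.2]
finger_gap: 0.562
time: 8.2
eef_pos: [0.4854, -0.2916, 0.1961]
ee_rot: [[0.003, -0.857, 0.515], [-0.002, 0.515, 0.857], [-1.0, -0.004, 0.0]]
ft_force: [0.3, -0.2, -1.9]
finger_gap: 0.558
-> [ 0.56  -0.022  0.19 ] slide [0.029, 0.374, 1.348] turn -0.193
spacer_bore [([256.9, 242.5], 0.96), ([401.4, 257.1], 0.62)]
spindle_tip [([257.5, 197.4], 0.52)]
seat_knife []
```

```bash
python3 -m pendant '[{"fingers":0,"slide":[0,0.2,0.68],"turn":-0.19},{"fingers":0,"slide":[0,0.2,0.68],"turn":-0.19},{"fingers":0,"slide":[0,0.2,0.68],"turn":-0.19},{"fingers":0,"slide":[0,0.2,0.68],"turn":-0.19}]' >/dev/null
python3 - <<'E'
from h import *
to([.5652,-.0231,.19],75.6)
E
```

```text
-> [ 0.5652 -0.0231  0.19  ] slide [0.015, -0.062, 0.666] turn 0.001
```

```bash
python3 -m pendant '[{"fingers":0,"slide":[0,-0.06,0.66],"turn":0},{"fingers":0,"slide":[0,-0.06,0.66],"turn":0},{"fingers":0,"slide":[0,-0.06,0.66],"turn":0},{"fingers":0,"slide":[0,-0.06,0.66],"turn":0},{"fingers":0,"slide":[0,-0.06,0.66],"turn":0}]'
python3 - <<'E'
from h import *
st=bot.sense();E=np.array(st["ee_rot"]);p0=np.array(st["eef_pos"])
W=bot.snapshot("wrist");S=bot.snapshot("side")
seat=np.array([.5815,-.0272,.085]);u=np.array([-.4095,.1043,.906])
for n,s in(("wrist",W),("side",S)):
    v=s["pixels"].copy()
    for t,P in(("spindle",seat),("spindle_tip",seat+.05*u),("seat_knife",seat+.014*u),("stand",seat*[1,1,0]),("spacer_bore",p0+E@[-.001,0,0])):
        q=proj(s,P)[0];print(n,t,q.round(1),[(np.round(d["xy"],1).tolist(),round(d["conf"],2)) for d in bot.landmark_of(s,t)[:2]])
        cv2.circle(v,tuple(int(x) for x in q.round()),1,(0,0,255),-1)
    if n=="side": v=v[110:240,190:320]
    cv2.imwrite(f"pics/a_{n}.png",cv2.resize(v,None,fx=1 if n=="wrist" else 3,fy=1 if n=="wrist" else 3,interpolation=2))
a=cv2.imread("pics/a_wrist.png")[60:384,100:400];b=cv2.imread("pics/a_side.png")
a=cv2.resize(a,(400,432));b=cv2.resize(b,(400,400));b=cv2.copyMakeBorder(b,0,32,0,0,0)
cv2.imwrite("pics/a.png",np.hstack([a,b]));print(p0,jaw(),st["time"])
E
```

```text
time: 9.3
eef_pos: [0.5645, -0.0292, 0.193]
ee_rot: [[-0.002, -0.968, 0.252], [-0.001, 0.252, 0.968], [-1.0, 0.002, -0.001]]
ft_force: [0.5, 0.2, -1.9]
finger_gap: 0.564
wrist spindle [264.9 212.1] []
wrist spindle_tip [266.5 204. ] [([269.0, 202.2], 0.58)]
wrist seat_knife [265.3 210.1] [([150.8, 286.0], 0.55)]
wrist stand [263.2 187.6] [([474.9, 189.9], 0.75), ([264.9, 189.2], 0.59)]
wrist spacer_bore [257.5 251.7] [([258.2, 247.4], 0.97), ([257.4, 199.8], 0.45)]
side spindle [255.1 186.2] [([253.7, 186.5], 0.63)]
side spindle_tip [262.8 171.9] [([257.8, 174.3], 0.61), ([150.4, 333.0], 0.52)]
side seat_knife [257.2 182.3] [([252.4, 189.3], 0.69), ([251.1, 178.8], 0.37)]
side stand [254.5 215.8] [([252.6, 215.4], 0.74)]
side spacer_bore [263.4 144.7] [([266.5, 144.2], 0.8)]
[ 0.5644879  -0.02919763  0.19299621] 75.32554549481574 9.3
```

View pics/a.png

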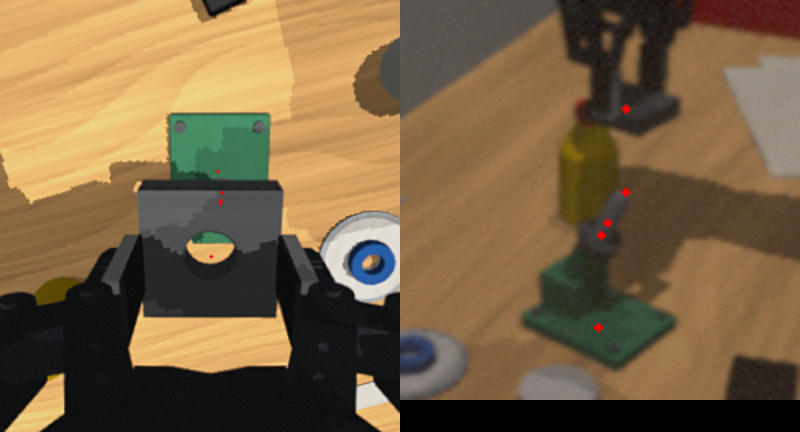

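The side view shows the predicted axis dots lying on the spindle, with the tip at crop (626,192). The wrist view shows the plate held level with its bore at crop (210,247). I fit the plate's pose in the hand from its corners.

Run:
```python
from h import *
from scipy.optimize import least_squares
st=bot.sense();E=np.array(st["ee_rot"]);p0=np.array(st["eef_pos"]);W=bot.snapshot("wrist")
obs=np.array([(202.75,204),(311.5,202.5),(208.75,297.75),(307,297.75)])
def f(q):
    c,s=np.cos(q[3]),np.sin(q[3])
    T=np.array([[q[0]-s*y,q[1]+c*y,q[2]+z] for y,z in((.025,-.025),(.025,.025),(-.025,-.025),(-.025,.025))])
    return (proj(W,p0+T@E.T)-obs).ravel()
r=least_squares(f,[-.008,0,0,0],x_scale=.01);print("top face x,y,z,tilt",r.x.round(4),r.fun.round(1))
print(p0,st["time"]);to([.5652,-.0231,.19],75.6);to([.5652,-.0231,.132],75.6)
```

```text
top face x,y,z,tilt [-0.0055  0.0015 -0.     -0.0055] [ 0.5 -0.8  0.3  0.8 -0.6 -0.1 -0.3 -0. ]
[ 0.56519192 -0.02935584  0.19440619] 9.9
-> [ 0.5652 -0.0231  0.19  ] slide [0.022, 0.008, 0.03] turn -0.003
-> [ 0.5652 -0.0231  0.132 ] slide [0.312, 0.008, 0.03] turn -0.003
```

```bash
python3 -m pendant '[{"fingers":0,"slide":[0.1,0,0.032],"turn":0},{"fingers":0,"slide":[0.2,0,0.032],"turn":0},{"fingers":0,"slide":[0.26,0,0.032],"turn":0},{"fingers":0,"slide":[0.27,0,0.032],"turn":0},{"fingers":0,"slide":[0.27,0,0.032],"turn":0},{"fingers":0,"slide":[0.29,0,0.032],"turn":0},{"fingers":0,"slide":[0.31,0,0.032],"turn":0},{"fingers":0,"slide":[0.31,0,0.032],"turn":0}]'
python3 - <<'E'
from h import *
W=bot.snapshot("wrist");S=bot.snapshot("side");s=bot.sense()
print(s["eef_pos"],s["ft_force"],s["time"]);to([.5669,-.0232,.132],75.6)
a=cv2.resize(W["pixels"][150:330,170:350],(400,400),interpolation=2);b=cv2.resize(S["pixels"][110:210,210:310],(400,400),interpolation=2)
cv2.imwrite("pics/b.png",np.hstack([a,b]))
E
```

```text
time: 10.75
eef_pos: [0.5667, -0.023, 0.1322]
ee_rot: [[-0.0, -0.967, 0.253], [-0.0, 0.253, 0.967], [-1.0, 0.0, -0.0]]
ft_force: [0.2, -0.6, -2.4]
finger_gap: 0.555
[ 0.56683372 -0.02300807  0.13242402] [ 0.07632056 -0.50065134 -2.00634176] 10.85
-> [ 0.5669 -0.0232  0.132 ] slide [0.002, -0.001, -0.001] turn -0.003
```

View pics/b.png

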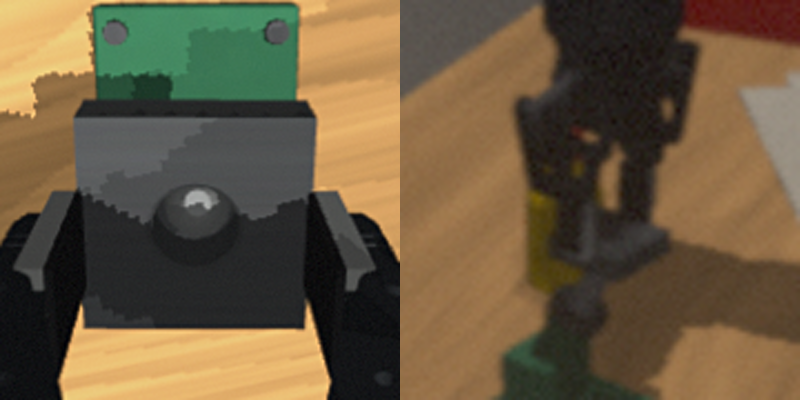

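The tip sits inside the bore, centred side to side, with no contact force. I go a little deeper and then release.

```bash
python3 -m pendant '[{"fingers":0,"slide":[0.01,-0.002,0],"turn":0},{"fingers":0,"slide":[0.02,-0.004,0],"turn":0},{"fingers":0,"slide":[0.02,-0.004,0],"turn":0}]' 
python3 -m pendant '[{"fingers":0.8,"slide":[0,0,0],"turn":0},{"fingers":0.8,"slide":[0,0,0],"turn":0},{"fingers":0.8,"slide":[0,0,0],"turn":0},{"fingers":0.8,"slide":[0,0,0],"turn":0},{"fingers":0.8,"slide":[0,0,0],"turn":0}]'
python3 - <<'E'
from h import *
W=bot.snapshot("wrist");S=bot.snapshot("side");s=bot.sense()
a=cv2.resize(W["pixels"][100:330,140:370],(400,400),interpolation=2);b=cv2.resize(S["pixels"][110:210,210:310],(400,400),interpolation=2)
cv2.imwrite("pics/c.png",np.hstack([a,b]));print(s["time"],s["eef_pos"],s["ft_force"])
E
```

```text
time: 11.15
eef_pos: [0.5678, -0.0232, 0.1281]
ee_rot: [[0.0, -0.967, 0.253], [-0.0, 0.253, 0.967], [-1.0, -0.0, 0.0]]
ft_force: [0.7, -0.3, -2.2]
finger_gap: 0.558
time: 11.65
eef_pos: [0.5677, -0.0232, 0.1284]
ee_rot: [[0.0, -0.967, 0.253], [-0.0, 0.253, 0.967], [-1.0, -0.0, 0.0]]
ft_force: [0.7, 0.4, -0.9]
finger_gap: 0.801
11.75 [ 0.56760089 -0.02315781  0.12833909] [-1.05444236 -0.07433714 -0.48288713]
```

View pics/c.png

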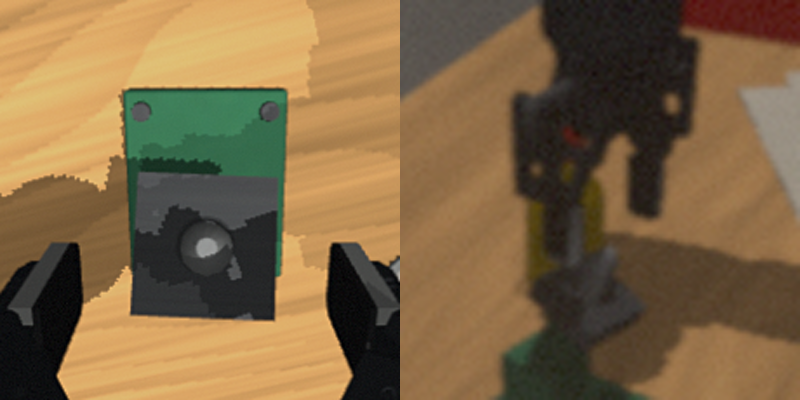

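The spacer dropped onto the spindle and aligned with it. I push it home with the fingers straddling the spindle.

```bash
python3 -m pendant '[{"fingers":0.35,"slide":[0,0.013,0],"turn":0},{"fingers":0.35,"slide":[0,0.013,0],"turn":0},{"fingers":0.35,"slide":[0,0.013,0],"turn":0},{"fingers":0.35,"slide":[0,0.013,0],"turn":0},{"fingers":0.35,"slide":[0.08,0.013,0],"turn":0},{"fingers":0.35,"slide":[0.13,0.013,0],"turn":0},{"fingers":0.35,"slide":[0.14,0.013,0],"turn":0}]' 
python3 -m pendant '[{"fingers":0.35,"slide":[0.01,0,0],"turn":0},{"fingers":0.35,"slide":[0.02,0,0],"turn":0},{"fingers":0.35,"slide":[0.02,0,0],"turn":0}]' |grep -E "pos|force"
python3 -m pendant '[{"fingers":0.35,"slide":[0.01,0,0],"turn":0},{"fingers":0.35,"slide":[0.01,0,0],"turn":0}]' |grep -E "pos|force"
python3 -m pendant '[{"fingers":0.35,"slide":[0.01,0,0],"turn":0},{"fingers":0.35,"slide":[0.01,0,0],"turn":0}]' |grep -E "pos|force"
```

```text
time: 12.45
eef_pos: [0.5639, -0.0224, 0.0988]
ee_rot: [[-0.003, -0.967, 0.253], [0.0, 0.253, 0.967], [-1.0, 0.003, -0.001]]
ft_force: [0.7, -0.7, 0.4]
finger_gap: 0.348
eef_pos: [0.5652, -0.0225, 0.0964]
ft_force: [-0.4, 0.4, 0.2]
eef_pos: [0.5656, -0.0225, 0.0951]
ft_force: [-1.2, -0.6, 3.8]
eef_pos: [0.5658, -0.0225, 0.0948]
ft_force: [-5.8, 0.4, 16.5]
```

```bash
python3 -m pendant '[{"fingers":0.35,"slide":[0.01,0,0],"turn":0},{"fingers":0.35,"slide":[0.01,0,0],"turn":0}]' |grep -E "pos|force"
python3 -m pendant '[{"fingers":0.35,"slide":[-0.25,0,0],"turn":0},{"fingers":0.35,"slide":[-0.5,0,0],"turn":0},{"fingers":0.35,"slide":[-0.5,0,0],"turn":0},{"fingers":0.35,"slide":[-0.5,0,0],"turn":0}]' |grep -E "pos|force"
python3 -m pendant '[{"fingers":1,"slide":[0,0.45,0.61],"turn":0},{"fingers":1,"slide":[0,0.45,0.61],"turn":0},{"fingers":1,"slide":[0,0.45,0.61],"turn":0},{"fingers":1,"slide":[0,0.45,0.61],"turn":0}]' |grep -E "pos|force"
python3 -m pendant '[{"fingers":1,"slide":[0,0.45,0.61],"turn":0},{"fingers":1,"slide":[0,0.45,0.61],"turn":0},{"fingers":1,"slide":[0,0.45,0.61],"turn":0},{"fingers":1,"slide":[0,0.45,0.61],"turn":0},{"fingers":1,"slide":[0,0.45,0.61],"turn":0}]' |grep -E "pos|force"
python3 - <<'E'
from h import *
W=bot.snapshot("wrist");s=bot.sense();h=cv2.cvtColor(W["pixels"],cv2.COLOR_BGR2HSV)
m=cv2.inRange(h,(100,90,30),(130,255,255));n,l,st,c=cv2.connectedComponentsWithStats(m);j=1+st[1:,4].argmax();hull=cv2.convexHull(cv2.findNonZero((l==j).astype(np.uint8)));(cx,cy),ax,_=cv2.fitEllipse(hull)
print("hub",(cx,cy),ax,onz(W,(cx,cy),.014)[:2],onz(W,(cx,cy),.016)[:2],st[j])
for t in["knife","collar"]: print(t,[(np.round(d["xy"],1).tolist(),round(d["conf"],2),onz(W,d["xy"],0).round(4)[:2]) for d in bot.landmark_of(W,t)[:3]])
print(s["eef_pos"],s["time"],jaw());c=onz(W,(cx,cy),.014)
to([*c[:2],.05]);to([*c[:2],.005])
E
```

```text
eef_pos: [0.5659, -0.0225, 0.0945]
ft_force: [-11.5, 0.4, 30.6]
eef_pos: [0.5664, -0.0225, 0.1922]
ft_force: [-0.7, 0.4, -0.8]
eef_pos: [0.5055, 0.1224, 0.1886]
ft_force: [-0.8, -0.8, -1.2]
eef_pos: [0.4518, 0.2591, 0.189]
ft_force: [0.3, -0.1, -0.1]
hub (260.6510009765625, 176.21063232421875) (36.68622970581055, 36.911094665527344) [0.45196732 0.26220357] [0.45154862 0.26229361] [243 158  37  37 839]
knife [([261.5, 174.5], 0.95, array([0.4533, 0.2629]))]
collar [([250.4, 327.9], 0.66, array([0.6427, 0.2003]))]
[0.452321   0.2582574  0.18918666] 14.7 75.2388765945514
-> [0.452  0.2622 0.05  ] slide [0.698, 0.01, 0.022] turn None
-> [0.452  0.2622 0.005 ] slide [0.923, 0.01, 0.022] turn None
```

```bash
python3 -m pendant '[{"fingers":1,"slide":[0.2,0.01,0.022],"turn":0},{"fingers":1,"slide":[0.4,0.01,0.022],"turn":0},{"fingers":1,"slide":[0.6,0.01,0.022],"turn":0},{"fingers":1,"slide":[0.75,0.01,0.022],"turn":0},{"fingers":1,"slide":[0.85,0.01,0.022],"turn":0},{"fingers":1,"slide":[0.9,0.01,0.022],"turn":0},{"fingers":1,"slide":[0.92,0.01,0.022],"turn":0},{"fingers":1,"slide":[0.92,0.01,0.022],"turn":0}]' |grep -E "pos|force"
python3 -m pendant '[{"fingers":0,"slide":[0,0,0],"turn":0},{"fingers":0,"slide":[0,0,0],"turn":0},{"fingers":0,"slide":[0,0,0],"turn":0},{"fingers":0,"slide":[0,0,0],"turn":0},{"fingers":0,"slide":[0,0,0],"turn":0},{"fingers":0,"slide":[0,0,0],"turn":0},{"fingers":0,"slide":[0,0,0],"turn":0}]' |grep -E "pos|force|gap"
python3 -m pendant '[{"fingers":0,"slide":[-0.1,0,0],"turn":0},{"fingers":0,"slide":[-0.3,0,0],"turn":0},{"fingers":0,"slide":[-0.5,0,0],"turn":0},{"fingers":0,"slide":[-0.7,0,0],"turn":0},{"fingers":0,"slide":[-0.95,0,0],"turn":0},{"fingers":0,"slide":[-0.95,0,0],"turn":0},{"fingers":0,"slide":[-0.95,0,0],"turn":0}]' |grep -E "pos|force|gap"
python3 - <<'E'
from h import *
to([.5665,-.0235,.195],75.6)
s=bot.sense();E=np.array(s["ee_rot"]);p0=np.array(s["eef_pos"])
W=bot.snapshot("wrist");cv2.imwrite("pics/k.png",W["pixels"]);import pickle;pickle.dump(dict(W),open("k.pkl","wb"))
h=cv2.cvtColor(W["pixels"],cv2.COLOR_BGR2HSV);m=cv2.inRange(h,(100,90,30),(130,255,255));n,l,st,c=cv2.connectedComponentsWithStats(m);j=1+st[1:,4].argmax()
print(st[j],c[j]);(cx,cy),ax,a=cv2.fitEllipse(cv2.convexHull(cv2.findNonZero((l==j).astype(np.uint8))));print(cx,cy,ax,a)
for x in(-.010,-.005,0,.005): print(x,proj(W,p0+E@[x,0,0]),)
print([(d["xy"],d["conf"]) for d in bot.landmark_of(W,"knife")[:2]])
E
```

```text
eef_pos: [0.4524, 0.2633, 0.0065]
ft_force: [-0.1, -0.8, 0.2]
eef_pos: [0.4524, 0.2641, 0.0077]
ft_force: [-1.5, -2.1, 9.9]
finger_gap: 0.429
eef_pos: [0.4524, 0.2643, 0.1972]
ft_force: [-0.8, -0.2, -4.2]
finger_gap: 0.43
-> [ 0.5665 -0.0235  0.195 ] slide [0.01, -0.916, -1.248] turn -0.003
[ 219  215   78   79 4185] [257.2427718  254.09868578]
257.2276306152344 253.97975158691406 (79.08003997802734, 80.36762237548828) 103.5333251953125
-0.01 [[257.46754083 260.16816744]]
-0.005 [[257.46458714 255.33257439]]
0 [[257.4618068  250.79204283]]
0.005 [[257.45918525 246.52072713]]
[([259.7, 246.0], 0.79)]
```

View pics/k.png

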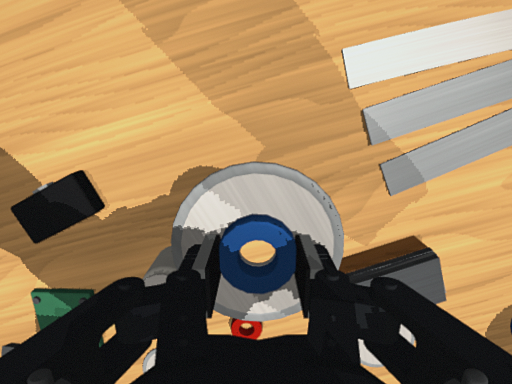

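The knife is held by its hub: blue hub at (257,254), bore at (257,252), disc rim spanning columns 173–343 and rows 162–320. I estimate its offset and tilt in the hand.

Run:
```python
from h import *
import pickle;from scipy.optimize import least_squares
W=pickle.load(open("k.pkl","rb"));s=bot.sense();E=np.array(s["ee_rot"]);p0=np.array(s["eef_pos"])
h=cv2.cvtColor(W["pixels"],cv2.COLOR_BGR2HSV);a=np.linspace(0,2*np.pi,180)
def ring(q,r,ax):  # ax: height above underside
    n=np.array([-np.cos(q[2]),-np.sin(q[2]),0]);e=np.array([-np.sin(q[2]),np.cos(q[2]),0])
    T=np.array([q[0],q[1],0])+n*ax+r*(np.cos(a)[:,None]*e+np.sin(a)[:,None]*[0,0,1]);return proj(W,p0+T@E.T)
m=cv2.inRange(h,(100,90,30),(130,255,255));n,l,st,c=cv2.connectedComponentsWithStats(m);m=(l==1+st[1:,4].argmax()).astype(np.uint8)
x,y,w,hh=cv2.boundingRect(m);print(x,x+w,y,y+hh)
# hole: first non-blue run around column 257
col=m[y:y+hh,257];z=np.where(col==0)[0]+y;row=[np.where(m[r,x:x+w]==0)[0]+x for r in(252,)][0];print("hole rows",z.min(),z.max())
def f(q):
    d=np.vstack([ring(q,.045,.004),ring(q,.045,0)]);b=np.vstack([ring(q,.02,.016),ring(q,.02,.004)]);t=ring(q,.0095,.016);bo=ring(q,.0095,0)
    return [d[:,0].min()-173,d[:,0].max()-343.5,d[:,1].min()-162,d[:,1].max()-320.5,b[:,1].max()-(y+hh-.5),t[:,1].min()-z.min()+.5,min(t[:,1].max(),bo[:,1].max())-z.max()-.5]
r=least_squares(f,[.007,0,0],x_scale=.01);print("underside x,y,tilt",r.x.round(4),np.round(r.fun,1))
```

```text
219 297 215 294
hole rows 240 293
underside x,y,tilt [ 0.0092 -0.0073 -0.1272] [ -3.   -4.3   5.8   9.9   5.8   3.5 -25.9]
```

Run:
```python
from h import *
import pickle;from scipy.optimize import least_squares
W=pickle.load(open("k.pkl","rb"));s=bot.sense();E=np.array(s["ee_rot"]);p0=np.array(s["eef_pos"])
a=np.linspace(0,2*np.pi,180)
def ring(q,r,ax):
    n=np.array([-np.cos(q[2]),-np.sin(q[2]),0]);e=np.array([-np.sin(q[2]),np.cos(q[2]),0])
    T=np.array([q[0],q[1],0])+n*ax+r*(np.cos(a)[:,None]*e+np.sin(a)[:,None]*[0,0,1]);return proj(W,p0+T@E.T)
h=cv2.cvtColor(W["pixels"],cv2.COLOR_BGR2HSV);m=cv2.inRange(h,(100,90,30),(130,255,255))
z=np.where(m[232:280,257]==0)[0]+232;print(z.min(),z.max())
def f(q):
    d=np.vstack([ring(q,.045,.004),ring(q,.045,0)]);b=np.vstack([ring(q,.02,.016),ring(q,.02,.004)]);t=ring(q,.0095,.016);bo=ring(q,.0095,0)
    return [d[:,0].min()-173,d[:,0].max()-343.5,d[:,1].min()-162,d[:,1].max()-320.5,b[:,1].max()-293.5,t[:,1].min()-z.min()+.5,t[:,1].max()-z.max()-.5]
for k in(7,6):
  r=least_squares(lambda q:f(q)[:k],[.007,0,0],x_scale=.01);print(r.x.round(4),np.round(r.fun,1))
```

```text
240 266
[ 0.0115 -0.0039 -0.0699] [-2.5 -4.8 -1.1 -0.1 -2.1 -2.7  6.1]
[ 0.0097 -0.0038 -0.0288] [-3.4 -3.9 -0.3  0.1  0.1  0.2]
```

Run:
```python
from h import *
import pickle;from scipy.optimize import least_squares
W=pickle.load(open("k.pkl","rb"));s=bot.sense();E=np.array(s["ee_rot"]);p0=np.array(s["eef_pos"]);print(p0)
a=np.linspace(0,2*np.pi,180)
def ring(q,r,ax):
    n=np.array([-np.cos(q[2]),-np.sin(q[2]),0]);e=np.array([-np.sin(q[2]),np.cos(q[2]),0])
    T=np.array([q[0],q[1],0])+n*ax+r*(np.cos(a)[:,None]*e+np.sin(a)[:,None]*[0,0,1]);return proj(W,p0+T@E.T)
g=W["pixels"].astype(int)
print([tuple(g[r,257]) for r in range(156,172,2)]);print([tuple(g[r,257]) for r in range(208,220,2)]);print([tuple(g[r,257]) for r in range(288,298,2)]);print([tuple(g[r,257]) for r in range(314,328,2)])
def f(q):
    d=np.vstack([ring(q,.045,.004),ring(q,.045,0)]);b=np.vstack([ring(q,.02,.016),ring(q,.02,.004)]);t=ring(q,.0095,.016);bo=ring(q,.0095,0)
    return [d[:,1].min()-162,b[:,1].max()-293.5,b[:,1].min()-215,t[:,1].min()-239.5,bo[:,1].max()-266.5,d[:,1].max()-320.5,np.ptp(d[:,0])-170.5]
for q in ([.0077,0,0],):print(np.round(f(q),1))
r=least_squares(f,[.007,0,0],x_scale=.01);print(r.x.round(4),np.round(r.fun,1))
```

```text
[0.45062355 0.26323146 0.19460334]
[(np.int64(91), np.int64(146), np.int64(194)), (np.int64(84), np.int64(137), np.int64(182)), (np.int64(83), np.int64(138), np.int64(185)), (np.int64(92), np.int64(95), np.int64(100)), (np.int64(162), np.int64(163), np.int64(160)), (np.int64(161), np.int64(162), np.int64(161)), (np.int64(154), np.int64(156), np.int64(154)), (np.int64(148), np.int64(151), np.int64(147))]
[(np.int64(175), np.int64(183), np.int64(189)), (np.int64(176), np.int64(183), np.int64(189)), (np.int64(178), np.int64(187), np.int64(194)), (np.int64(94), np.int64(89), np.int64(88)), (np.int64(62), np.int64(31), np.int64(8)), (np.int64(67), np.int64(40), np.int64(19))]
[(np.int64(65), np.int64(35), np.int64(15)), (np.int64(65), np.int64(37), np.int64(17)), (np.int64(66), np.int64(36), np.int64(18)), (np.int64(84), np.int64(85), np.int64(85)), (np.int64(100), np.int64(104), np.int64(107))]
[(np.int64(185), np.int64(187), np.int64(185)), (np.int64(171), np.int64(172), np.int64(169)), (np.int64(168), np.int64(170), np.int64(169)), (np.int64(162), np.int64(163), np.int64(163)), (np.int64(21), np.int64(30), np.int64(191)), (np.int64(19), np.int64(30), np.int64(188)), (np.int64(16), np.int64(26), np.int64(186))]
[ -6.8  -4.   -8.8  -4.4 -10.6  -4.5   2.7]
[ 0.0095 -0.0046 -0.0364] [ 1.2  1.6 -2.1  1.5 -4.3  1.8 -0.5]
```

Run:
```python
from h import *
import pickle;from scipy.optimize import least_squares
W=pickle.load(open("k.pkl","rb"));C=np.array([[.001,.271,-.962],[.001,.962,.271],[1,-.001,0]])
E=np.array(W["orientation"])@C.T;p0=np.array(W["origin"])-E@[-.1417,.0686,-.0001];print(p0)
a=np.linspace(0,2*np.pi,180)
def ring(q,r,ax):
    n=np.array([-np.cos(q[2]),-np.sin(q[2]),0]);e=np.array([-np.sin(q[2]),np.cos(q[2]),0])
    T=np.array([q[0],q[1],0])+n*ax+r*(np.cos(a)[:,None]*e+np.sin(a)[:,None]*[0,0,1]);return proj(W,p0+T@E.T)
def f(q):
    d=np.vstack([ring(q,.045,.004),ring(q,.045,0)]);b=np.vstack([ring(q,.02,.016),ring(q,.02,.004)]);t=ring(q,.0095,.016);bo=ring(q,.0095,0)
    return [d[:,1].min()-162,b[:,1].max()-293.5,b[:,1].min()-214.5,t[:,1].min()-239.5,bo[:,1].max()-266.5,d[:,1].max()-321,np.ptp(d[:,0])-170.5]
print(np.round(f([.0077,0,0]),1))
r=least_squares(f,[.007,0,0],x_scale=.01);print(r.x.round(4),np.round(r.fun,1))
to([.5665,-.0235,.2],75.6)
```

```text
[0.4523838  0.26431815 0.19730878]
[-3.   1.5 -3.9  0.7 -5.8  0.4  5.1]
[ 0.0121 -0.0031 -0.0408] [ 1.2  1.5 -1.7  1.3 -4.2  1.7 -0.5]
-> [ 0.5665 -0.0235  0.2   ] slide [-0.026, -0.923, -1.241] turn -0.003
```

```bash
python3 -m pendant '[{"fingers":0,"slide":[-0.02,-0.46,-0.62],"turn":0},{"fingers":0,"slide":[-0.02,-0.46,-0.62],"turn":0},{"fingers":0,"slide":[-0.02,-0.46,-0.62],"turn":0},{"fingers":0,"slide":[-0.02,-0.46,-0.62],"turn":0}]' |grep -E "pos"
python3 -m pendant '[{"fingers":0,"slide":[0,-0.46,-0.62],"turn":0},{"fingers":0,"slide":[0,-0.46,-0.62],"turn":0},{"fingers":0,"slide":[0,-0.46,-0.62],"turn":0},{"fingers":0,"slide":[0,-0.46,-0.62],"turn":0},{"fingers":0,"slide":[0,-0.46,-0.62],"turn":0},{"fingers":0,"slide":[0,-0.46,-0.62],"turn":0}]' |grep -E "pos|gap"
python3 - <<'E'
from h import *
to([.5635,-.0224,.150],75.6);to([.5635,-.0224,.136],75.6)
E
```

```text
eef_pos: [0.5097, 0.1156, 0.1981]
eef_pos: [0.5658, -0.0216, 0.1988]
finger_gap: 0.426
-> [ 0.5635 -0.0224  0.15  ] slide [0.244, 0.009, -0.007] turn -0.003
-> [ 0.5635 -0.0224  0.136 ] slide [0.314, 0.009, -0.007] turn -0.003
```

```bash
python3 -m pendant '[{"fingers":0,"slide":[0.1,0.01,-0.007],"turn":0},{"fingers":0,"slide":[0.2,0.01,-0.007],"turn":0},{"fingers":0,"slide":[0.27,0.01,-0.007],"turn":0},{"fingers":0,"slide":[0.29,0.01,-0.007],"turn":0},{"fingers":0,"slide":[0.3,0.01,-0.007],"turn":0},{"fingers":0,"slide":[0.31,0.01,-0.007],"turn":0},{"fingers":0,"slide":[0.31,0.01,-0.007],"turn":0}]' |grep -E "pos|force"
python3 - <<'E'
from h import *
W=bot.snapshot("wrist");S=bot.snapshot("side");s=bot.sense();print(s["eef_pos"],s["ft_force"],s["time"])
a=cv2.resize(W["pixels"][210:300,212:302],(400,400),interpolation=2);b=cv2.resize(S["pixels"][100:220,200:320],(400,400),interpolation=2)
cv2.imwrite("pics/kb.png",np.hstack([a,b]))
tip=np.array([.5613,-.0218,.1303]);print("tip px",proj(W,tip))
E
```

```text
eef_pos: [0.5652, -0.0231, 0.1388]
ft_force: [0.7, -1.0, -3.7]
[ 0.5652653 -0.0233751  0.1389702] [-0.45149405 -0.07016421 -3.70324512] 18.9
tip px [[257.99362458 236.49927447]]
```

View pics/kb.png

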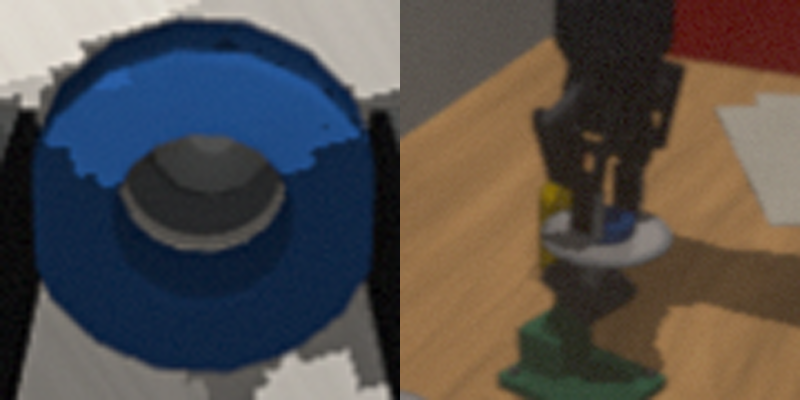

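Run:
```python
from h import *
from scipy.optimize import least_squares
s=bot.sense();E=np.array(s["ee_rot"]);p0=np.array(s["eef_pos"]);W=bot.snapshot("wrist")
C=np.array([[.001,.271,-.962],[.001,.962,.271],[1,-.001,0]]);E=np.array(W["orientation"])@C.T;p0=np.array(W["origin"])-E@[-.1417,.0686,-.0001];print(p0)
a=np.linspace(0,2*np.pi,180)
def ring(q,r,ax):
    n=np.array([-np.cos(q[2]),-np.sin(q[2]),0]);e=np.array([-np.sin(q[2]),np.cos(q[2]),0])
    T=np.array([q[0],q[1],0])+n*ax+r*(np.cos(a)[:,None]*e+np.sin(a)[:,None]*[0,0,1]);return proj(W,p0+T@E.T)
def f(q):
    t=ring(q,.0095,.016);bo=ring(q,.0095,0);h=ring(q,.02,.016)
    return [t[:,1].min()-240.4,t[:,1].max()-277.1,bo[:,1].max()-266.3,np.ptp(t[:,0])-38.7,h[:,1].max()-293.3,h[:,1].min()-221.3,np.ptp(h[:,0])-76.5]
for x in(.0077,.010):print(np.round(f([x,0,0]),1),np.round(f([x,-.002,0]),1))
r=least_squares(f,[.007,0,0],x_scale=.01);print(r.x.round(4),np.round(r.fun,1))
to([.5635,-.0224,.136],75.6)
```

```text
[ 0.56527761 -0.02334255  0.13904662]
[-0.2 -0.8 -5.6  1.3  1.7 -2.3  7.7] [ 3.7  2.8 -2.2  1.2  5.2  1.8  7.4]
[-2.2 -3.2 -7.6  0.7 -0.9 -4.   6.5] [ 1.7  0.4 -4.2  0.6  2.5  0.   6.2]
[ 0.0201 -0.009  -0.155 ] [ 0.5 -1.  -0.6 -2.1  1.6 -0.4  0.4]
-> [ 0.5635 -0.0224  0.136 ] slide [0.015, 0.01, 0.003] turn -0.003
```

The light crescent in the bore is the disc's own wall. That makes the knife level and nearly centred in the grip, and the tip already lies in the bore. I lower it further.

```bash
python3 -m pendant '[{"fingers":0,"slide":[0.015,0,0.002],"turn":0},{"fingers":0,"slide":[0.035,0,0.002],"turn":0},{"fingers":0,"slide":[0.035,0,0.002],"turn":0}]' |grep -E "pos|force"
python3 -m pendant '[{"fingers":0,"slide":[0.01,-0.002,0],"turn":0},{"fingers":0,"slide":[0.02,-0.004,0],"turn":0},{"fingers":0,"slide":[0.02,-0.004,0],"turn":0}]' |grep -E "pos|force"
```

```text
eef_pos: [0.5645, -0.0231, 0.1306]
ft_force: [-0.6, 0.3, -2.9]
eef_pos: [0.5658, -0.0233, 0.1271]
ft_force: [1.0, 0.2, -3.0]
```

```bash
python3 -m pendant '[{"fingers":0.7,"slide":[0,0,0],"turn":0},{"fingers":0.7,"slide":[0,0,0],"turn":0},{"fingers":0.7,"slide":[0,0,0],"turn":0},{"fingers":0.7,"slide":[0,0,0],"turn":0},{"fingers":0.7,"slide":[-0.1,0,0],"turn":0},{"fingers":0.7,"slide":[-0.2,0,0],"turn":0},{"fingers":0.7,"slide":[-0.2,0,0],"turn":0},{"fingers":0.7,"slide":[-0.2,0,0],"turn":0}]' |grep -E "pos|force"
python3 - <<'E'
from h import *
W=bot.snapshot("wrist");S=bot.snapshot("side");s=bot.sense();print(s["eef_pos"],s["ft_force"],s["time"])
seat=np.array([.5815,-.0272,.085]);u=np.array([-.4095,.1043,.906]);h=cv2.cvtColor(W["pixels"],cv2.COLOR_BGR2HSV)
m=cv2.inRange(h,(100,90,30),(130,255,255));n,l,st,c=cv2.connectedComponentsWithStats(m);j=1+st[1:,4].argmax();print("hub blob",st[j],c[j])
a=np.linspace(0,2*np.pi,90);e1=np.array([-.878,.2237,-.4226]);e2=np.cross(u,e1)
for z0 in(14,20,26):
    P=np.vstack([seat+(z0+k)*.001*u+.02*(np.cos(a)[:,None]*e1+np.sin(a)[:,None]*e2) for k in(4,16)]);q=proj(W,P);print(z0,q.min(0).round(1),q.max(0).round(1))
x=cv2.resize(W["pixels"][100:330,140:370],(400,400),interpolation=2);b=cv2.resize(S["pixels"][110:230,200:320],(400,400),interpolation=2)
cv2.imwrite("pics/kc.png",np.hstack([x,b]))
E
```

```text
eef_pos: [0.566, -0.0233, 0.1675]
ft_force: [-0.2, 0.1, -0.3]
[ 0.56512535 -0.0232768   0.16641397] [-1.38590514  1.12761599  0.12422188] 20.45
hub blob [ 231  191   57   57 1977] [259.19221042 218.95852301]
14 [227.9 189.7] [287.1 248.9]
20 [227.  188.1] [288. 249.]
26 [226.1 186.4] [288.9 249.1]
```

View pics/kc.png

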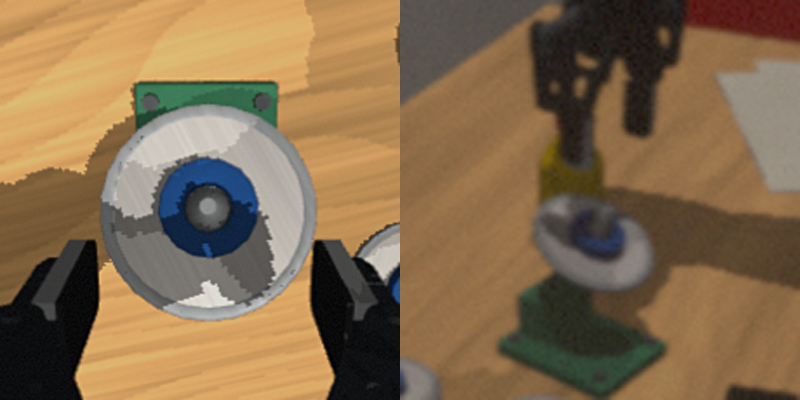

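The knife sits aligned on the spindle with its hub outward. I press on the hub.

```bash
python3 -m pendant '[{"fingers":0.3,"slide":[0,0.034,0],"turn":0},{"fingers":0.3,"slide":[0,0.034,0],"turn":0},{"fingers":0.3,"slide":[0,0.034,0],"turn":0},{"fingers":0.3,"slide":[0,0.034,0],"turn":0},{"fingers":0.3,"slide":[0.1,0.034,0],"turn":0},{"fingers":0.3,"slide":[0.2,0.034,0],"turn":0},{"fingers":0.3,"slide":[0.25,0.034,0],"turn":0},{"fingers":0.3,"slide":[0.265,0.034,0],"turn":0},{"fingers":0.3,"slide":[0.265,0.034,0],"turn":0}]' |grep -E "pos|force|gap"
python3 -m pendant '[{"fingers":0.3,"slide":[0.01,0,0],"turn":0},{"fingers":0.3,"slide":[0.01,0,0],"turn":0}]' |grep -E "pos|force"
python3 -m pendant '[{"fingers":0.3,"slide":[0.01,0,0],"turn":0},{"fingers":0.3,"slide":[0.01,0,0],"turn":0}]' |grep -E "pos|force"
python3 -m pendant '[{"fingers":0.3,"slide":[0.01,0,0],"turn":0},{"fingers":0.3,"slide":[0.01,0,0],"turn":0}]' |grep -E "pos|force"
```

```text
eef_pos: [0.559, -0.0216, 0.1142]
ft_force: [0.8, 0.2, -0.1]
finger_gap: 0.301
eef_pos: [0.5597, -0.0216, 0.1129]
ft_force: [-0.6, 0.1, 0.2]
eef_pos: [0.5592, -0.0216, 0.1104]
ft_force: [-0.5, 0.5, -0.4]
eef_pos: [0.5594, -0.0216, 0.1099]
ft_force: [-3.3, 0.5, 11.7]
```

```bash
python3 -m pendant '[{"fingers":0.3,"slide":[0.015,0,0],"turn":0},{"fingers":0.3,"slide":[0.015,0,0],"turn":0}]' |grep -E "pos|force"
python3 -m pendant '[{"fingers":0.3,"slide":[-0.25,0,0],"turn":0},{"fingers":0.3,"slide":[-0.45,0,0],"turn":0},{"fingers":0.3,"slide":[-0.45,0,0],"turn":0},{"fingers":0.3,"slide":[-0.45,0,0],"turn":0}]' |grep -E "pos|force"
python3 -m pendant '[{"fingers":1,"slide":[0,-0.05,0.59],"turn":0},{"fingers":1,"slide":[0,-0.05,0.59],"turn":0},{"fingers":1,"slide":[0,-0.05,0.59],"turn":0},{"fingers":1,"slide":[0,-0.05,0.59],"turn":0}]' |grep -E "pos"
python3 -m pendant '[{"fingers":1,"slide":[0,-0.05,0.59],"turn":0},{"fingers":1,"slide":[0,-0.05,0.59],"turn":0},{"fingers":1,"slide":[0,-0.05,0.59],"turn":0},{"fingers":1,"slide":[0,-0.05,0.59],"turn":0},{"fingers":1,"slide":[0,-0.05,0.59],"turn":0},{"fingers":1,"slide":[0,-0.05,0.59],"turn":0}]' |grep -E "pos"
python3 - <<'E'
from h import *
W=bot.snapshot("wrist");s=bot.sense();h=cv2.cvtColor(W["pixels"],cv2.COLOR_BGR2HSV)
m=cv2.inRange(h,(0,130,40),(6,255,255))|cv2.inRange(h,(174,130,40),(180,255,255));n,l,st,c=cv2.connectedComponentsWithStats(m);j=1+st[1:,4].argmax()
(cx,cy),ax,_=cv2.fitEllipse(cv2.convexHull(cv2.findNonZero((l==j).astype(np.uint8))))
print(st[j],cx,cy,ax,[(np.round(d["xy"],1).tolist(),round(d["conf"],2),onz(W,d["xy"],0).round(4)[:2]) for d in bot.landmark_of(W,"collar")[:2]])
c=onz(W,(cx,cy),.012);print(s["eef_pos"],s["time"]);to([*c[:2],.005],75.6)
E
```

```text
eef_pos: [0.5595, -0.0215, 0.1094]
ft_force: [-13.2, 1.3, 31.7]
eef_pos: [0.56, -0.0216, 0.1964]
ft_force: [0.3, -0.6, 0.0]
eef_pos: [0.5982, 0.0923, 0.1932]
eef_pos: [0.6375, 0.1998, 0.1948]
[241 159  37  36 834] 259.1342468261719 176.53636169433594 (36.20403289794922, 36.39482116699219) [([257.1, 177.3], 0.85, array([0.642, 0.198]))]
[0.63769715 0.19984789 0.19507341] 23.6
-> [0.6393 0.201  0.005 ] slide [0.952, -0.006, 0.007] turn -0.004
```

```bash
python3 -m pendant '[{"fingers":1,"slide":[0.25,-0.006,0.007],"turn":0},{"fingers":1,"slide":[0.45,-0.006,0.007],"turn":0},{"fingers":1,"slide":[0.65,-0.006,0.007],"turn":0},{"fingers":1,"slide":[0.8,-0.006,0.007],"turn":0},{"fingers":1,"slide":[0.9,-0.006,0.007],"turn":0},{"fingers":1,"slide":[0.94,-0.006,0.007],"turn":0},{"fingers":1,"slide":[0.955,-0.006,0.007],"turn":0},{"fingers":1,"slide":[0.955,-0.006,0.007],"turn":0}]' |grep -E "pos|force"
python3 -m pendant '[{"fingers":0,"slide":[0,0,0],"turn":0},{"fingers":0,"slide":[0,0,0],"turn":0},{"fingers":0,"slide":[0,0,0],"turn":0},{"fingers":0,"slide":[0,0,0],"turn":0},{"fingers":0,"slide":[0,0,0],"turn":0},{"fingers":0,"slide":[0,0,0],"turn":0},{"fingers":0,"slide":[0,0,0],"turn":0}]' |grep -E "pos|force|gap"
python3 -m pendant '[{"fingers":0,"slide":[-0.1,0,0],"turn":0},{"fingers":0,"slide":[-0.3,0,0],"turn":0},{"fingers":0,"slide":[-0.5,0,0],"turn":0},{"fingers":0,"slide":[-0.7,0,0],"turn":0},{"fingers":0,"slide":[-0.95,0,0],"turn":0},{"fingers":0,"slide":[-0.95,0,0],"turn":0},{"fingers":0,"slide":[-0.95,0,0],"turn":0}]' |grep -E "pos|force|gap"
python3 - <<'E'
from h import *
s=bot.sense();print(s["eef_pos"],s["ft_force"]);to([.5652,-.0228,.195],75.6)
W=bot.snapshot("wrist");h=cv2.cvtColor(W["pixels"],cv2.COLOR_BGR2HSV)
C=np.array([[.001,.271,-.962],[.001,.962,.271],[1,-.001,0]]);E=np.array(W["orientation"])@C.T;p0=np.array(W["origin"])-E@[-.1417,.0686,-.0001]
m=cv2.inRange(h,(0,130,20),(8,255,255))|cv2.inRange(h,(172,130,20),(180,255,255));n,l,st,c=cv2.connectedComponentsWithStats(m);j=1+st[1:,4].argmax();m=(l==j).astype(np.uint8)
print("blob",st[j],c[j]);col=np.where(m[:,257])[0];g=np.where(np.diff(col)>3)[0];print("col257 edges",col[0],col[g],col[g+1],col[-1])
a=np.linspace(0,2*np.pi,180)
def ring(x,y,r): return proj(W,p0+np.array([[x,y+r*np.cos(t),r*np.sin(t)] for t in a])@E.T)
for x in(.006,.0085,.011):
  for y in(0,-.002): print(x,y,[np.round([v[:,1].min(),v[:,1].max()],1).tolist() for v in(ring(x-.016,y,.02),ring(x,y,.02),ring(x-.016,y,.0095),ring(x,y,.0095))])
E
```

```text
eef_pos: [0.6403, 0.2025, 0.0052]
ft_force: [-0.8, 0.4, 0.8]
eef_pos: [0.6406, 0.2031, 0.0055]
ft_force: [-1.4, 0.5, 5.9]
finger_gap: 0.437
eef_pos: [0.6407, 0.2031, 0.196]
ft_force: [-0.5, 0.9, -2.1]
finger_gap: 0.435
[0.64068021 0.20312743 0.1960112 ] [-0.51513888  0.94765281 -2.13678348]
-> [ 0.5652 -0.0228  0.195 ] slide [0.003, 0.079, -1.188] turn -0.003
blob [ 217  213   81   82 4486] [257.16183683 254.79514044]
col257 edges 213 [240] [265] 293
0.006 0 [[220.3, 297.0], [209.2, 279.8], [241.7, 278.1], [228.7, 262.3]]
0.006 -0.002 [[224.4, 300.5], [213.0, 283.0], [245.7, 281.8], [232.4, 265.6]]
0.0085 0 [[218.4, 294.1], [207.6, 277.4], [239.5, 275.4], [226.9, 260.0]]
0.0085 -0.002 [[222.5, 297.6], [211.4, 280.6], [243.4, 279.0], [230.5, 263.4]]
0.011 0 [[216.5, 291.3], [206.1, 275.0], [237.3, 272.8], [225.2, 257.9]]
0.011 -0.002 [[220.6, 294.7], [209.8, 278.2], [241.2, 276.4], [228.7, 261.2]]
```

```bash
python3 -m pendant '[{"fingers":0,"slide":[0,0.04,-0.594],"turn":0},{"fingers":0,"slide":[0,0.04,-0.594],"turn":0},{"fingers":0,"slide":[0,0.04,-0.594],"turn":0},{"fingers":0,"slide":[0,0.04,-0.594],"turn":0}]' |grep -E "pos"
python3 -m pendant '[{"fingers":0,"slide":[0,0.04,-0.594],"turn":0},{"fingers":0,"slide":[0,0.04,-0.594],"turn":0},{"fingers":0,"slide":[0,0.04,-0.594],"turn":0},{"fingers":0,"slide":[0,0.04,-0.594],"turn":0},{"fingers":0,"slide":[0,0.04,-0.594],"turn":0},{"fingers":0,"slide":[0,0.04,-0.594],"turn":0}]' |grep -E "pos|gap"
python3 - <<'E'
from h import *
to([.565,-.0229,.134],75.6)
E
```

```text
eef_pos: [0.5999, 0.0873, 0.1925]
eef_pos: [0.5646, -0.0217, 0.1938]
finger_gap: 0.429
-> [ 0.565  -0.0229  0.134 ] slide [0.299, -0.004, -0.006] turn -0.002
```

```bash
python3 -m pendant '[{"fingers":0,"slide":[0.1,-0.004,-0.006],"turn":0},{"fingers":0,"slide":[0.2,-0.004,-0.006],"turn":0},{"fingers":0,"slide":[0.26,-0.004,-0.006],"turn":0},{"fingers":0,"slide":[0.28,-0.004,-0.006],"turn":0},{"fingers":0,"slide":[0.29,-0.004,-0.006],"turn":0},{"fingers":0,"slide":[0.3,-0.004,-0.006],"turn":0},{"fingers":0,"slide":[0.3,-0.004,-0.006],"turn":0}]' |grep -E "pos|force"
python3 - <<'E'
from h import *
s=bot.sense();print(s["eef_pos"],s["ft_force"],s["time"]);to([.5652,-.0229,.132],75.6)
W=bot.snapshot("wrist");h=cv2.cvtColor(W["pixels"],cv2.COLOR_BGR2HSV)
cv2.imwrite("pics/ca.png",cv2.resize(W["pixels"][200:310,202:312],(500,500),interpolation=2))
r=h[236:284,257];print("column 257: row,H,S,V",[(236+i,*map(int,r[i])) for i in range(0,48,3)])
E
```

```text
eef_pos: [0.565, -0.0244, 0.1348]
ft_force: [-1.3, -0.4, -0.1]
[ 0.56504967 -0.02436203  0.13482445] [-1.2978539  -0.39120166 -0.06844638] 27.6
-> [ 0.5652 -0.0229  0.132 ] slide [0.014, 0.001, 0.007] turn -0.003
column 257: row,H,S,V [(236, 2, 230, 156), (239, 2, 235, 154), (242, 0, 0, 157), (245, 80, 11, 67), (248, 0, 0, 61), (251, 90, 9, 59), (254, 45, 9, 57), (257, 108, 184, 68), (260, 108, 198, 71), (263, 108, 184, 75), (266, 1, 221, 60), (269, 1, 220, 59), (272, 1, 222, 61), (275, 0, 213, 61), (278, 3, 219, 70), (281, 178, 235, 78)]
```

```bash
python3 -m pendant '[{"fingers":0,"slide":[0,0,0.007],"turn":0},{"fingers":0,"slide":[0.005,0,0.007],"turn":0},{"fingers":0,"slide":[0.01,0,0.007],"turn":0},{"fingers":0,"slide":[0.01,0,0.007],"turn":0}]' |grep -E "pos|force"
python3 -m pendant '[{"fingers":0.65,"slide":[0,0,0],"turn":0},{"fingers":0.65,"slide":[0,0,0],"turn":0},{"fingers":0.65,"slide":[0,0,0],"turn":0},{"fingers":0.65,"slide":[0,0,0],"turn":0},{"fingers":0.65,"slide":[-0.1,0,0],"turn":0},{"fingers":0.65,"slide":[-0.2,0,0],"turn":0},{"fingers":0.65,"slide":[-0.2,0,0],"turn":0},{"fingers":0.65,"slide":[-0.2,0,0],"turn":0}]' |grep -E "pos|force"
python3 - <<'E'
from h import *
W=bot.snapshot("wrist");S=bot.snapshot("side");s=bot.sense();print(s["eef_pos"],s["time"])
seat=np.array([.5815,-.0272,.085]);u=np.array([-.4095,.1043,.906]);a=np.linspace(0,2*np.pi,90);e1=np.array([-.878,.2237,-.4226]);e2=np.cross(u,e1)
for n,s in(("w",W),("s",S)):
    h=cv2.cvtColor(s["pixels"],cv2.COLOR_BGR2HSV);m=cv2.inRange(h,(0,130,20),(8,255,255))|cv2.inRange(h,(172,130,20),(180,255,255))
    if n=="s": m[:155]=0;m[:,:225]=0;m[:,300:]=0;m[215:]=0
    k,l,st,c=cv2.connectedComponentsWithStats(m);j=1+st[1:,4].argmax();print(n,"collar blob",st[j],c[j].round(1))
    for z0 in(30,35,40):
        P=np.vstack([seat+(z0+k)*.001*u+.02*(np.cos(a)[:,None]*e1+np.sin(a)[:,None]*e2) for k in(0,16)]);q=proj(s,P);print(z0,q.min(0).round(1),q.max(0).round(1))
to([.562,-.0225,.134])
E
```

```text
eef_pos: [0.5648, -0.0231, 0.1322]
ft_force: [-0.2, 0.1, -1.5]
eef_pos: [0.5653, -0.0231, 0.1724]
ft_force: [0.1, 0.5, -1.3]
[ 0.56430951 -0.02308994  0.17135105] 28.95
w collar blob [ 229  186   60   60 2223] [258.9 215.5]
30 [226.2 184.6] [288.7 246.9]
35 [225.4 183.1] [289.5 247. ]
40 [224.6 181.5] [290.3 247. ]
s collar blob [254 169  16  15 139] [261.6 175.8]
30 [251.5 166.8] [270.2 184.3]
35 [252.3 165.3] [271.  182.8]
40 [253.  163.8] [271.9 181.4]
-> [ 0.562  -0.0225  0.134 ] slide [0.187, 0.012, -0.0] turn None
```

```bash
python3 -m pendant '[{"fingers":0.3,"slide":[0,0.06,0],"turn":0},{"fingers":0.3,"slide":[0,0.06,0],"turn":0},{"fingers":0.3,"slide":[0,0.06,0],"turn":0},{"fingers":0.3,"slide":[0,0.06,0],"turn":0},{"fingers":0.3,"slide":[0.1,0.06,0],"turn":0},{"fingers":0.3,"slide":[0.17,0.06,0],"turn":0},{"fingers":0.3,"slide":[0.2,0.06,0],"turn":0},{"fingers":0.3,"slide":[0.21,0.06,0],"turn":0},{"fingers":0.3,"slide":[0.21,0.06,0],"turn":0}]' |grep -E "pos|force|gap"
python3 -m pendant '[{"fingers":0.3,"slide":[0.01,0,0],"turn":0},{"fingers":0.3,"slide":[0.01,0,0],"turn":0}]' |grep -E "pos|force"
python3 -m pendant '[{"fingers":0.3,"slide":[0.01,0,0],"turn":0},{"fingers":0.3,"slide":[0.01,0,0],"turn":0}]' |grep -E "pos|force"
python3 -m pendant '[{"fingers":0.3,"slide":[0.01,0,0],"turn":0},{"fingers":0.3,"slide":[0.01,0,0],"turn":0}]' |grep -E "pos|force"
```

```text
eef_pos: [0.5535, -0.0201, 0.1304]
ft_force: [0.4, 0.8, -0.1]
finger_gap: 0.302
eef_pos: [0.5537, -0.0201, 0.1287]
ft_force: [-0.2, 0.3, -0.4]
eef_pos: [0.5533, -0.02, 0.1263]
ft_force: [-0.4, 0.0, 0.2]
eef_pos: [0.5537, -0.02, 0.125]
ft_force: [-1.7, -0.5, 4.3]
```

```bash
python3 -m pendant '[{"fingers":0.3,"slide":[0.01,0,0],"turn":0},{"fingers":0.3,"slide":[0.02,0,0],"turn":0},{"fingers":0.3,"slide":[0.02,0,0],"turn":0}]' |grep -E "pos|force"
python3 -m pendant '[{"fingers":0.3,"slide":[-0.25,0,0],"turn":0},{"fingers":0.3,"slide":[-0.5,0,0],"turn":0},{"fingers":0.3,"slide":[-0.5,0.5,0],"turn":0},{"fingers":0.3,"slide":[-0.5,0.5,0],"turn":0},{"fingers":0.3,"slide":[-0.5,0.5,0],"turn":0},{"fingers":0.3,"slide":[-0.5,0.5,0],"turn":0}]' |grep -E "pos|force"
python3 - <<'E'
from h import *
W=bot.snapshot("wrist");S=bot.snapshot("side");T=bot.snapshot("top");s=bot.sense();print(s["eef_pos"],s["time"])
for t in("bottle","tin","case","block"):
    for n,p in(("side",S),("top",T)): print(t,n,[(np.round(d["xy"],1).tolist(),round(d["conf"],2)) for d in bot.landmark_of(p,t)[:1]])
b=cv2.resize(S["pixels"][140:240,200:300],(400,400),interpolation=2);a=cv2.resize(W["pixels"][180:384,150:354],(400,400),interpolation=2)
cv2.imwrite("pics/end.png",np.hstack([a,b]))
E
```

```text
eef_pos: [0.5539, -0.0201, 0.1243]
ft_force: [-12.0, 0.6, 30.4]
eef_pos: [0.4558, 0.0054, 0.2205]
ft_force: [0.9, -0.6, -0.2]
[0.4578826  0.00511251 0.22051832] 31.5
bottle side [([250.7, 182.9], 0.8)]
bottle top []
tin side [([240.7, 261.0], 0.92)]
tin top [([222.3, 209.5], 0.58)]
case side [([255.0, 185.3], 0.69)]
case top [([257.9, 245.1], 0.67)]
block side [([152.7, 337.4], 0.83)]
block top [([152.0, 191.0], 0.89)]
```

View pics/end.png

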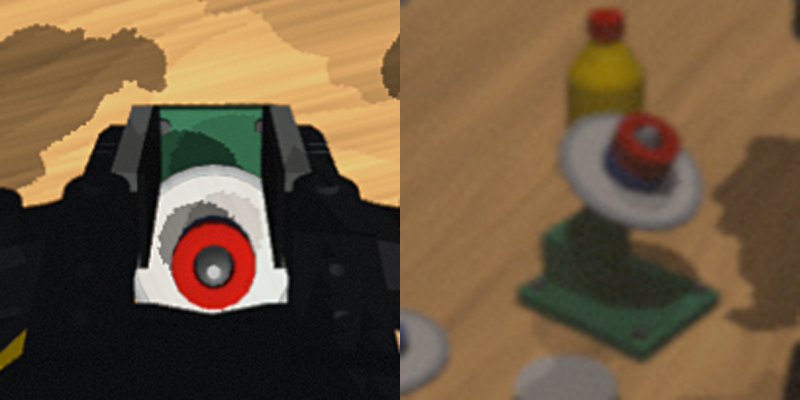

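The stack stands aligned on the spindle: knife disc, blue hub and red collar, with the spindle tip showing through. The bottle stands behind it, and the arm is clear. I hand it in.

```bash
python3 -c "
from plant import bot
print(bot.job_done())"
```

```text
the job is handed in; nothing more can be done
None
```

The arbor is built up and handed in at about 31.5 s. The spacer is on first, then the knife with its blue hub outward, then the red collar. The knife is the candidate nearest the base, 0.52 m away.

The tool could only point straight down, so I tipped the spacer flat and gripped each part level. I lowered its bore over the spindle tip, let it drop into line, and pressed it home with about 30 N.

**Seating:** the presses met resistance at tool heights of about 95, 110 and 125 mm. The steps are within 0.5 mm of the 14.5 mm expected for each 16 mm part, and the heights are within about 1 mm of the fully-home estimate. The last pictures show the stack in line with the spindle and the arm clear. The spacer itself is hidden under the knife disc there.

**Bystanders:** the tin, case and block were found in the top view within about 3 px of their first positions.
- The bottle shows standing in the final side picture. The network missed it in the last top view, and it had no side detection at the start to compare with.
- The network's "case" hit in the last side view fell on the stand, so I discounted it.
- The estimates of the knife's and collar's tilt in the grip did not fully agree, by up to about 7 degrees. Both parts slid on and seated anyway.

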